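Put two tabbed filter cubes away in the microscope's filter tray, tabs out

TASK

Put the two tabbed filter cubes that stand loose on the counter away in the two empty end pockets of the white storage tray, one in each, standing flat and square to the tray with the tab pointing out through the notch in the rim, just as the cube already stored in the middle pocket. Set them down gently, and leave the plain block without a tab and the stored cube as they are.

Things in the scene. Friction and masses are not known exactly. Their poses are not given: they have to be found in the camera images.
- cube1_center (a point): first loose filter cube: matt grey aluminium block 48 x 34 x 50 mm (x, y, z) standing upright, with a tab on one end: 14 mm wide, 12 mm high, level with the underside and sticking out 16 mm in the cube's +x direction, so its end is 40 mm from the centre axis. Round dark window with amber glass on top. Mass 0.11 to 0.23 kg. The point is the block's centre, 25 mm above its underside.
- cube2_center (a point): second loose filter cube, the same as the first: matt grey aluminium block 48 x 34 x 50 mm (x, y, z) standing upright, with a tab on one end: 14 mm wide, 12 mm high, level with the underside and sticking out 16 mm in the cube's +x direction, so its end is 40 mm from the centre axis. Round dark window with amber glass on top. Mass 0.11 to 0.23 kg. The point is the block's centre, 25 mm above its underside.
- notch_left (a point): Left end pocket of the storage tray: the point is the middle of the notch in the tray's rim, at the outer edge of the rim, level with the pocket's floor. x points out of the tray through the notch, y along the tray to its left pocket, z up. The pocket's centre is 41 mm back (-x) from here. The pocket is 72 mm (x) by 70 mm (y), its floor 3 mm above the counter, the walls round it 6 mm above the floor; the notch is 44 mm wide. Empty at the start.
- notch_right (a point): Right end pocket of the storage tray: the point is the middle of the notch in the tray's rim, at the outer edge of the rim, level with the pocket's floor. x points out of the tray through the notch, y along the tray to its left pocket, z up. The pocket's centre is 41 mm back (-x) from here. The pocket is 72 mm (x) by 70 mm (y), its floor 3 mm above the counter, the walls round it 6 mm above the floor; the notch is 44 mm wide. Empty at the start.
- tray: white storage tray fixed to the counter, 82 x 250 mm (x, y), 9 mm high, with three pockets in a row along y, 85 mm apart, a notch in the +x rim for each. Origin: middle of the outer edge of the notched rim, on the counter; x points out of the tray through the notches, y to the left pocket, z up.
- spare: filter cube of the same kind already stored in the tray's middle pocket, tab out through its notch; it stays there. Origin: centre of its underside; x towards its tab.
- blank: bystander to leave alone: plain matt grey aluminium block 48 x 34 x 50 mm with no tab and no window, standing on the counter. Origin: centre of its underside, z up.
Mind the look-alikes: they are no part of the job. What is shaped like the part that bears cube2_center but blue or pink is not meant.

How it is judged (in metres and radians):
At the end, for the whole second after the job is handed in: One tabbed cube at rest in each end pocket: centre within 16 mm (x) and 22 mm (y) of the pocket's centre and 20 to 30 mm above its floor, tilt under 0.1 rad, within 15 degrees of square, tab towards the notch (((x of cube1_center in the frame of notch_left between -0.057 and -0.025 m and y of cube1_center in the frame of notch_left between -0.022 and 0.022 m and z of cube1_center in the frame of notch_left between 0.02 and 0.03 m and angle between the x axis of cube1_center and the x axis of notch_left, either way round below 0.26 rad and x of notch_left in the frame of cube1_center above 0 m and angle between each of cube1_center, cube2_center's own z axis and vertical below 0.1 rad and x of cube2_center in the frame of notch_right between -0.057 and -0.025 m and y of cube2_center in the frame of notch_right between -0.022 and 0.022 m and z of cube2_center in the frame of notch_right between 0.02 and 0.03 m and angle between the x axis of cube2_center and the x axis of notch_right, either way round below 0.26 rad and x of notch_right in the frame of cube2_center above 0 m) or (x of cube1_center in the frame of notch_right between -0.057 and -0.025 m and y of cube1_center in the frame of notch_right between -0.022 and 0.022 m and z of cube1_center in the frame of notch_right between 0.02 and 0.03 m and angle between the x axis of cube1_center and the x axis of notch_right, either way round below 0.26 rad and x of notch_right in the frame of cube1_center above 0 m and angle between each of cube1_center, cube2_center's own z axis and vertical below 0.1 rad and x of cube2_center in the frame of notch_left between -0.057 and -0.025 m and y of cube2_center in the frame of notch_left between -0.022 and 0.022 m and z of cube2_center in the frame of notch_left between 0.02 and 0.03 m and angle between the x axis of cube2_center and the x axis of notch_left, either way round below 0.26 rad and x of notch_left in the frame of cube2_center above 0 m)) and linear speed of each of cube1, cube2 below 0.02 m/s); the robot touches nothing.
It fails at once if a cube is pressed hard onto the tray (over 60 N) (contact force between any of cube1, cube2 and tray above 60 N).
It fails at once if the first cube is let fall from a height (out of the fingers with its underside more than 33 mm above the counter) (height (world z) of cube1_center above 0.058 m and contact force between cube1 and the fingers below 0.01 N).
It fails at once if the second cube is let fall from a height (out of the fingers with its underside more than 33 mm above the counter) (height (world z) of cube2_center above 0.058 m and contact force between cube2 and the fingers below 0.01 N).
It fails at once if the plain block is moved more than 25 mm or tipped (distance of blank from where it was at the start of the episode above 0.025 m or angle between blank's own z axis and vertical above 0.3 rad).
It fails at once if the stored cube is moved more than 25 mm or tipped (distance of spare from where it was at the start of the episode above 0.025 m or angle between spare's own z axis and vertical above 0.3 rad).
It also fails if it takes over 54 s, if anything falls off the work surface, if the arm or the gripper's body presses on something with over 40 N, if the wrist force passes 120 N, or if a joint passes its speed limit or range.

ROBOT

A 6-joint arm with a two-finger parallel gripper is mounted at the origin on the work surface. World frame = base frame: x ahead of the robot, y to its left, z up, the work surface at z = 0. Lengths are in mm, angles in rad, forces in N, time in s.
With the tool pointing down it reaches from about 300 to 775 mm from the base axis. Payload 14.6 kg.
Tool frame: the origin (TCP) lies on the front face of the gripper's body, between the roots of the fingers; the fingertips stand 97 mm ahead of it and the grasp point (between the pads) lies 78 mm ahead of it; z points along the fingers, y is the direction in which the jaws open and shut (so a half turn about z gives the same grasp; the last joint's range is limited). The gripper opens to 94 mm and grips with 3 to 60 N. Pads are 16 mm wide; open, the fingers measure 119 mm over their backs; the gripper's body (75 mm by 177 mm) begins 78 mm behind the grasp point.
Start: joints at [1.147, 0.3, 1.521, -0, 1.321, -0.067], TCP at [192.1, 515.352, 302.646] pointing down, gripper open.
Joint ranges: [-3.03, 3.03], [-0.79, 2.21], [0.23, 2.52], [-1.04, 4.18], [0, 3.07], [-2.55, 2.55]. Speed limits (rad/s): [2.22, 2.22, 2.57, 3.14, 3.14, 3.14].

INTERFACE

Orientations are given as [roll, pitch, yaw] about the fixed x, y, z axes, in that order (R = Rz(yaw) Ry(pitch) Rx(roll)).
In Python, from cell import manip, eyes, finder gives the robot as it stands.
- The arm moves only by the tool drive_tool, never from a script. Its argument "rows" is a list of rows, each an object with "offset": the shift along the tool's x, y, z in mm, a list of three; "spin": the turn about the tool's z in degrees; "jaw": the finger opening in mm, from 0 to 94. In form: [{"offset": [dx, dy, dz], "spin": spin, "jaw": jaw}, ...]. A call has 1 to 20 rows; each row shifts and turns the commanded pose from where the row before left it, along the tool's axes as they then stand; what a row does not reach is not made up. A row lasts 1/10 s, in which the tool goes at most 50 mm and 8.59 degrees, less where a joint would pass 70% of its speed; a pose out of reach is approached as far as the arm can. A call is refused whole if a number of a shift passes 50 or a number of a turn 8.59, either way. A call with a gripper value outside its range is refused whole. The fingers move at their own pace and stop on an object; "force" is the grip in N (left out, the last holds). Time passes only in rows, so rows that do not move let the fingers close. It gives the time, the measured TCP pose, the force and the opening at its end, in the units of the state.
- manip.read_state(): the state, without advancing time (a new reading comes with each control period).
- eyes.camera(name): name is "side" or "top"; returns a dict with "color" (420x560x3 uint8, blue, green, red), "depth" (420x560 float32, mm along the optical axis (not along the pixel's ray), 0 where there is no reading), "vfov" (degrees; the focal length in pixels is half the picture's height over the tangent of half this angle, whatever the lens; pixels are square), "cx", "cy" (the principal point, pixels), "D" ([k1, k2, p1, p2, k3] as OpenCV has them; the pictures are not rectified), "rvec" (rotation vector, rad) and "tvec" (3), from world to camera coordinates, as OpenCV has them. Camera axes: x right, y down, z forward; pixel columns grow to the right and rows downward; lengths in mm; the calibration is good to about 2 mm. A picture is of the moment at which its call begins.
- manip.sign_off(): hands the job in, once; it reports no verdict.
Trained networks look in the newest picture that a camera, given by its name, has taken for a name from the list of things; names that differ only in an ending like _2 or _b are one class to them, and where a whole thing is asked for, a point or a joint stands for the part that bears it (a point fixed in the world has none). Each returns a list of dicts, best first, with "p" (0 to 1); they miss things now and then, are a little off and sometimes report something else, mostly with a low value. They report only what shows in the picture. A call takes as long as a camera call. They do not tell look-alikes from the thing itself.
- finder.find_in(camera, target): "uv" ([column, row] in pixels, amid what is visible of it).
The state is a dict: "clock": time; "joints": joint angles; "qd": joint speeds; "effort": joint torques, N m; "eef_pos": TCP position; "eef_rot": TCP orientation; "wrist_force": force on the tool from outside, world axes, zero at the start; "moment": the same for the moment, N m; "finger_gap": finger opening in mm.
Only numpy, scipy, OpenCV 4.12 (cv2) and the standard library are available. Lean on these libraries where they do the work, as an engineer would, in place of code of your own. Each camera call takes 0.05 s, during which the arm holds its last target. There are 200 camera calls.

## Working session

There is one attempt and no reset: what is moved stays moved. The work goes in short steps, Python scripts to look and compute and a tool call to move; the robot and the scene stay as the last step left them, time stands still between calls to the robot, and variables do not carry over. Pictures are saved under pics/ and viewed, about 8 in all and at most 12, crops included, and the job is handed in when it is done.

Besides the shell and the picture viewer there is one more tool, called after ">>>" as a command line: name --argument value ..., lists and objects as JSON in quotes. drive_tool: Moves the arm, as the interface text tells. Its arguments: {"type":"object","properties":{"rows":{"type":"array","items":{"type":"object","properties":{"offset":{"type":"array","items":{"type":"number"}},"spin":{"type":"number"},"jaw":{"type":"number"}}}},"force":{"type":"number"}},"required":["rows"]}

```bash
ls; mkdir -p pics; cat > h.py <<'E'
import numpy as np, cv2
from cell import manip, eyes, finder
def K(c):
    f=c["color"].shape[0]/2/np.tan(np.radians(c["vfov"])/2)
    return np.array([[f,0,c["cx"]],[0,f,c["cy"]],[0,0,1.]])
def cloud(c):
    """world xyz for every pixel (nan where no depth)"""
    h,w=c["depth"].shape
    uv=np.stack(np.meshgrid(np.arange(w),np.arange(h)),-1).reshape(-1,1,2).astype(float)
    n=cv2.undistortPoints(uv,K(c),np.array(c["D"],float)).reshape(h,w,2)
    d=np.where(c["depth"]>0,c["depth"],np.nan)
    P=np.dstack([n[...,0]*d,n[...,1]*d,d])
    R=cv2.Rodrigues(np.array(c["rvec"],float))[0]
    return (P-np.array(c["tvec"],float).ravel())@R
E
python3 - <<'E'
from h import *
for n in("top","side"):
    c=eyes.camera(n);cv2.imwrite(f"pics/{n}0.png",c["color"]);np.save(f"{n}0.npy",cloud(c))
    R=cv2.Rodrigues(np.array(c["rvec"],float))[0];print(n,c["vfov"],c["D"],-R.T@np.array(c["tvec"]).ravel())
    for t in("cube1_center","tray","spare","blank"):
        print(t,[(np.round(x["uv"]).tolist(),round(x["p"],2),np.load(f"{n}0.npy")[int(x["uv"][1]),int(x["uv"][0])].round().tolist()) for x in finder.find_in(n,t)])
s=manip.read_state();print(s)
E
```

```text
pics
top 52.31557072522175 [-0.08141315  0.          0.          0.          0.        ] [335.6657686  -17.23998532 936.08581128]
cube1_center [([311.0, 223.0], 0.67, [452.0, -106.0, 46.0])]
tray [([189.0, 194.0], 0.67, [516.0, 162.0, 1.0])]
spare [([178.0, 193.0], 0.85, [505.0, 177.0, 53.0])]
blank [([382.0, 161.0], 0.83, [589.0, -257.0, 47.0])]
side 54.46090950214907 [-0.08243791  0.          0.          0.          0.        ] [ 104.55260612 -700.13533263  790.4521613 ]
cube1_center [([281.0, 245.0], 0.98, [434.0, -117.0, 47.0])]
tray [([254.0, 190.0], 0.91, [494.0, 154.0, 1.0])]
spare [([253.0, 178.0], 0.59, [496.0, 163.0, 39.0])]
blank [([368.0, 266.0], 0.64, [583.0, -270.0, 46.0])]
{'clock': 0.5, 'joints': array([ 1.14742392e+00,  2.99924911e-01,  1.52102229e+00, -2.12063587e-05,
        1.32068726e+00, -6.65944331e-02]), 'qd': array([ 1.71824649e-03,  1.34962236e-03,  2.67813453e-05, -1.48349971e-03,
       -8.41404236e-04, -1.39986457e-03]), 'effort': array([-1.00733047e-03, -5.31355798e+01, -3.52731907e+01,  7.08070770e-02,
        2.15123466e-02, -4.21798302e-05]), 'eef_pos': array([192.08947685, 515.3524215 , 302.62247409]), 'eef_rot': array([-3.14154958e+00,  1.77190823e-05,  2.78481993e+00]), 'wrist_force': array([ 0.80993977, -0.32188459, -0.62701965]), 'moment': array([-0.0144881 , -0.01701681,  0.00851406]), 'finger_gap': 94.1034565460163}
```

```bash
python3 - <<'E'
import cv2
a=cv2.imread("pics/top0.png");b=cv2.imread("pics/side0.png")
cv2.imwrite("pics/t1.png",cv2.resize(a,(784,588)));cv2.imwrite("pics/s1.png",cv2.resize(b,(784,588)))
E
```

```text
(no output)
```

View pics/t1.png

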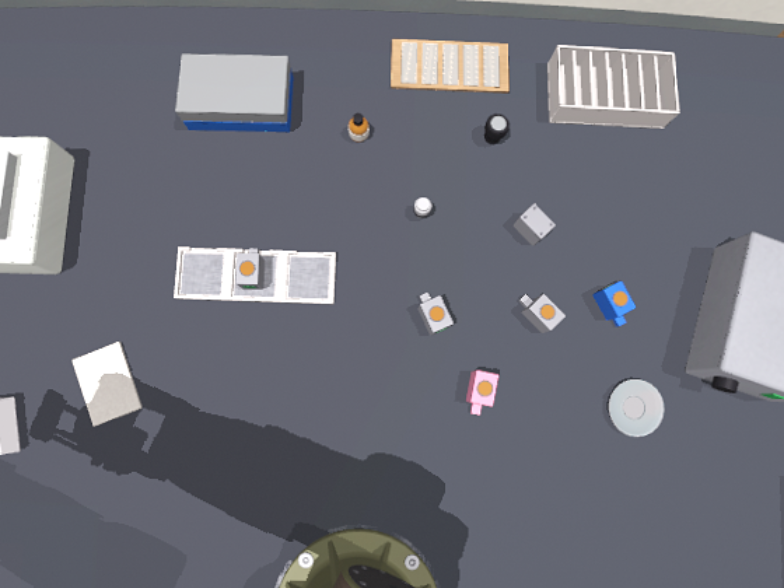

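View pics/s1.png

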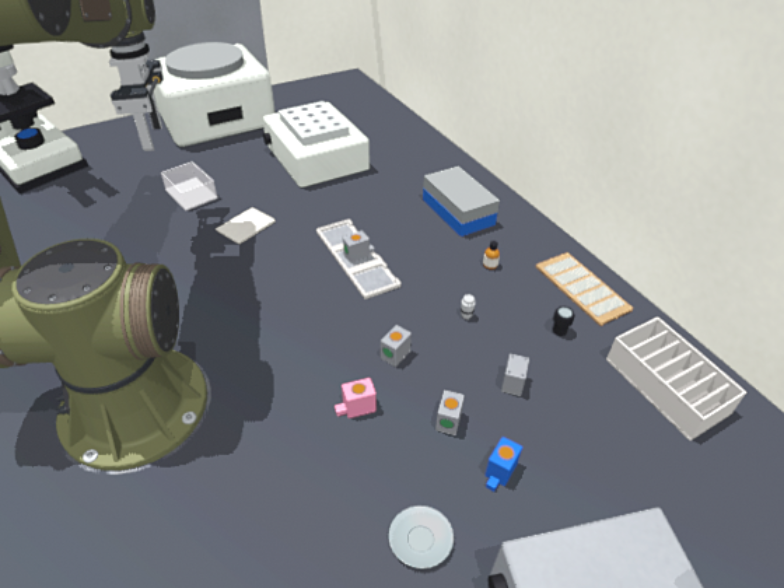

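The top picture (scaled 1.4×) shows two grey tabbed cubes with amber windows at (436,313) and (547,312), with their tabs towards the upper left. The blue (617,300) and pink (484,388) look-alikes and the plain block (535,224) are not meant. The tray is at (255,275), notches up (+x), with the spare cube in its middle pocket. The grey colour and tab identify the two targets; I'll measure them and confirm with a crop.

```bash
cat > m.py <<'E'
from h import *
def rects(P,img=None,zlo=38,zhi=60,roi=None):
    m=((P[...,2]>zlo)&(P[...,2]<zhi)&(P[...,0]>330)&(P[...,0]<680)).astype(np.uint8)
    n,l,st,_=cv2.connectedComponentsWithStats(m)
    out=[]
    for i in range(1,n):
        if not 150<st[i,4]<4000: continue
        q=P[l==i]; (x,y),(w,h),a=cv2.minAreaRect(q[:,:2].astype(np.float32))
        if w<h: w,h,a=h,w,a+90
        out.append((np.round([x,y,np.median(q[:,2])],1).tolist(),round(w,1),round(h,1),round((a+90)%180-90,1),np.argwhere(l==i).mean(0)[::-1].round().tolist()))
    return out
E
python3 - <<'E'
from m import *
for n in("top","side"):
    P=np.load(n+"0.npy"); print(n); [print(r) for r in rects(P)]
P=np.load("top0.npy")
print("counter z",np.nanmedian(P[250:260,240:300,2]))
img=cv2.imread("pics/top0.png")
# tray: white pixels
m=((img.min(2)>190)&(P[...,0]>430)&(P[...,0]<600)&(P[...,1]>0)&(P[...,1]<320)&(P[...,2]<14)).astype(np.uint8)
q=P[m>0]; print("tray",cv2.minAreaRect(q[:,:2].astype(np.float32)),np.median(q[:,2]))
c=np.vstack([cv2.resize(img[195:255,285:425],None,fx=5,fy=5,interpolation=cv2.INTER_CUBIC),cv2.resize(img[165:225,115:255],None,fx=5,fy=5,interpolation=cv2.INTER_CUBIC)])
cv2.imwrite("pics/crop1.png",c)
E
```

```text
top
([575.5, 496.9, 49.3], 197.5, 72.6, -23.7, [35.0, 157.0])
([597.5, -262.9, 48.8], 48.4, 36.6, 43.9, [383.0, 158.0])
([471.4, -543.0, 49.6], 220.1, 24.1, -11.5, [509.0, 221.0])
([507.7, 179.2, 51.6], 48.7, 35.8, 1.7, [177.0, 192.0])
([478.7, -389.0, 49.0], 49.0, 34.0, 28.5, [441.0, 213.0])
([447.6, -106.6, 49.1], 48.6, 34.1, 25.7, [311.0, 224.0])
([455.2, -275.6, 49.2], 48.1, 35.5, 44.7, [390.0, 223.0])
([344.9, -180.5, 49.3], 35.5, 34.7, -9.2, [346.0, 274.0])
side
([448.7, 841.6, 49.6], 236.8, 22.1, 2.8, [167.0, 85.0])
([531.5, 571.6, 49.2], 307.0, 146.3, -53.7, [224.0, 113.0])
([505.7, 178.6, 50.3], 48.7, 39.3, 4.3, [254.0, 172.0])
([445.5, -107.9, 47.9], 50.3, 34.2, 24.4, [282.0, 242.0])
([595.9, -262.4, 49.3], 49.6, 34.4, 44.4, [369.0, 262.0])
([345.2, -180.8, 49.5], 35.3, 32.0, 83.8, [259.0, 277.0])
([453.6, -274.8, 49.2], 52.1, 34.1, 44.9, [321.0, 290.0])
([476.8, -389.4, 49.1], 48.3, 32.7, 28.9, [361.0, 325.0])
counter z -1.033532259621511
tray ((508.1985778808594, 178.06393432617188), (254.09686279296875, 85.24425506591797), 89.51305389404297) 3.1232697855292577
```

View pics/crop1.png

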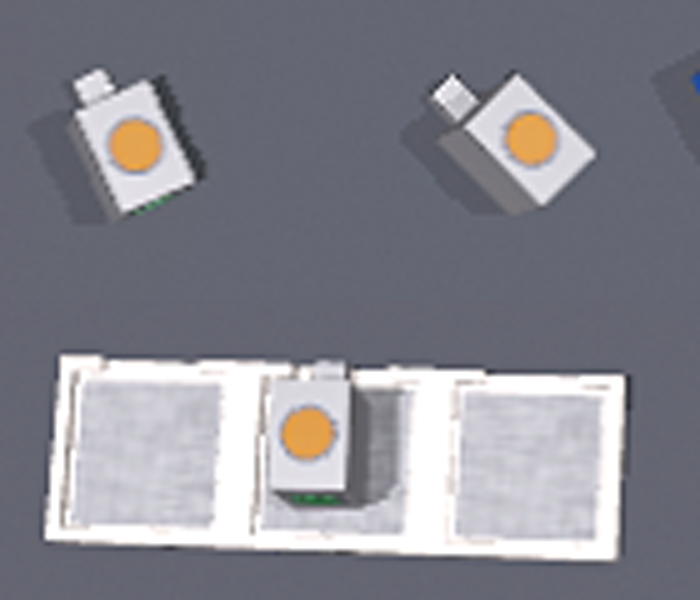

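The crop confirms both targets: grey cubes with amber windows and tabs pointing up-left (yaw ≈ 25° and 45°). Block sizes measure 48×35 at about 49 mm high, as they should. The tray centre is about (507.5, 178), with yaw ≈ -0.5°.

```bash
cat > go.py <<'E'
import sys
from h import *
from scipy.spatial.transform import Rotation as R
# args: x y z yaw_deg -> shift in tool axes (at present heading), and spin
t=np.array(list(map(float,sys.argv[1:5])))
s=manip.read_state(); M=R.from_euler("xyz",s["eef_rot"])
yaw=np.degrees(s["eef_rot"][2])
print("clock",round(s["clock"],2),"shift",(M.inv().apply(t[:3]-s["eef_pos"])).round(1),"spin",round((yaw-t[3]+180)%360-180,1),"gap",round(s["finger_gap"],1),"F",s["wrist_force"].round(1),"rot",s["eef_rot"].round(3),"q6",s["joints"][5].round(2))
E
python3 go.py 446.8 -107.2 220 25.2
```

```text
clock 0.5 shift [-456.1 -494.4   82.7] spin 134.4 gap 94.1 F [ 0.8 -0.3 -0.6] rot [-3.142  0.     2.785] q6 -0.07
```

>>> drive_tool --rows '[{"offset": [-10, -10, 0], "spin": 0, "jaw": 94}, {"offset": [-20, -22, 0], "spin": 0, "jaw": 94}, {"offset": [-24, -26, 0], "spin": 0, "jaw": 94}, {"offset": [-25, -27, 0], "spin": 0, "jaw": 94}, {"offset": [-25, -27, 0], "spin": 0, "jaw": 94}, {"offset": [-25, -27, 0], "spin": 0, "jaw": 94}, {"offset": [-25, -27, 0], "spin": 0, "jaw": 94}, {"offset": [-25, -27, 0], "spin": 0, "jaw": 94}, {"offset": [-25, -27, 0], "spin": 0, "jaw": 94}, {"offset": [-25, -27, 0], "spin": 0, "jaw": 94}, {"offset": [-25, -27, 0], "spin": 0, "jaw": 94}, {"offset": [-25, -27, 0], "spin": 0, "jaw": 94}, {"offset": [-25, -27, 0], "spin": 0, "jaw": 94}, {"offset": [-25, -27, 0], "spin": 0, "jaw": 94}, {"offset": [-25, -27, 0], "spin": 0, "jaw": 94}, {"offset": [-25, -27, 0], "spin": 0, "jaw": 94}, {"offset": [-24, -27, 0], "spin": 0, "jaw": 94}, {"offset": [-24, -27, 0], "spin": 0, "jaw": 94}, {"offset": [-20, -22, 0], "spin": 0, "jaw": 94}, {"offset": [-9, -9, 0], "spin": 0, "jaw": 94}]' --force 25

```text
clock: 2.5
eef_pos: [446.6, -109.0, 302.5]
eef_rot: [-3.141, -0.0, 2.783]
wrist_force: [0.2, 1.4, -1.0]
finger_gap: 94.3
```

>>> drive_tool --rows '[{"offset": [0, 0, 5], "spin": 8.4, "jaw": 94}, {"offset": [0, 0, 5], "spin": 8.4, "jaw": 94}, {"offset": [0, 0, 5], "spin": 8.4, "jaw": 94}, {"offset": [0, 0, 5], "spin": 8.4, "jaw": 94}, {"offset": [0, 0, 5], "spin": 8.4, "jaw": 94}, {"offset": [0, 0, 5], "spin": 8.4, "jaw": 94}, {"offset": [0, 0, 5], "spin": 8.4, "jaw": 94}, {"offset": [0, 0, 5], "spin": 8.4, "jaw": 94}, {"offset": [0, 0, 5], "spin": 8.4, "jaw": 94}, {"offset": [0, 0, 5], "spin": 8.4, "jaw": 94}, {"offset": [0, 0, 5], "spin": 8.4, "jaw": 94}, {"offset": [0, 0, 5], "spin": 8.4, "jaw": 94}, {"offset": [0, 0, 5], "spin": 8.4, "jaw": 94}, {"offset": [0, 0, 5], "spin": 8.4, "jaw": 94}, {"offset": [0, 0, 5], "spin": 8.4, "jaw": 94}, {"offset": [0, 0, 5], "spin": 8.4, "jaw": 94}, {"offset": [0, 0, 0], "spin": 0, "jaw": 94}]'

```text
clock: 4.2
eef_pos: [446.2, -106.4, 222.3]
eef_rot: [-3.141, 0.001, 0.437]
wrist_force: [-0.4, 0.0, -0.0]
finger_gap: 94.1
```

```bash
python3 go.py 446.8 -107.2 114 25.2
```

```text
clock 4.2 shift [  0.3   1.1 108.3] spin -0.2 gap 94.1 F [-0.4  0.  -0. ] rot [-3.141e+00  1.000e-03  4.370e-01] q6 0.82
```

>>> drive_tool --rows '[{"offset": [0, 1, 20], "spin": 0, "jaw": 94}, {"offset": [0, 0, 30], "spin": 0, "jaw": 94}, {"offset": [0, 0, 25], "spin": 0, "jaw": 94}, {"offset": [0, 0, 18], "spin": 0, "jaw": 94}, {"offset": [0, 0, 10], "spin": 0, "jaw": 94}, {"offset": [0, 0, 5], "spin": 0, "jaw": 94}, {"offset": [0, 0, 0], "spin": 0, "jaw": 94}, {"offset": [0, 0, 0], "spin": 0, "jaw": 40}, {"offset": [0, 0, 0], "spin": 0, "jaw": 40}, {"offset": [0, 0, 0], "spin": 0, "jaw": 40}, {"offset": [0, 0, 0], "spin": 0, "jaw": 40}, {"offset": [0, 0, 0], "spin": 0, "jaw": 40}, {"offset": [0, 0, 0], "spin": 0, "jaw": 20}, {"offset": [0, 0, 0], "spin": 0, "jaw": 20}, {"offset": [0, 0, 0], "spin": 0, "jaw": 20}, {"offset": [0, 0, 0], "spin": 0, "jaw": 20}]' --force 25

```text
clock: 5.8
eef_pos: [447.2, -107.7, 114.6]
eef_rot: [-3.141, 0.0, 0.439]
wrist_force: [-0.3, 0.2, 0.7]
finger_gap: 34.0
```

```bash
python3 go.py 507.2 93 180 -0.5
```

```text
clock 5.8 shift [ 139.6 -156.2  -65.4] spin 25.7 gap 34.0 F [-0.3  0.2  0.7] rot [-3.141  0.     0.439] q6 0.82
```

Gap is 34.0 mm, so cube A is gripped.

>>> drive_tool --rows '[{"offset": [0, 0, -8], "spin": 0, "jaw": 20}, {"offset": [0, 0, -18], "spin": 0, "jaw": 20}, {"offset": [0, 0, -20], "spin": 0, "jaw": 20}, {"offset": [0, 0, -19], "spin": 0, "jaw": 20}, {"offset": [8, -9, 0], "spin": 0, "jaw": 20}, {"offset": [15, -17, 0], "spin": 0, "jaw": 20}, {"offset": [17, -19, 0], "spin": 0, "jaw": 20}, {"offset": [17, -19, 0], "spin": 0, "jaw": 20}, {"offset": [17, -19, 0], "spin": 0, "jaw": 20}, {"offset": [17, -19, 0], "spin": 0, "jaw": 20}, {"offset": [17, -19, 0], "spin": 0, "jaw": 20}, {"offset": [15, -17, 0], "spin": 0, "jaw": 20}, {"offset": [11, -12, 0], "spin": 0, "jaw": 20}, {"offset": [5.6, -6.2, 0], "spin": 4, "jaw": 20}, {"offset": [0, 0, 0], "spin": 6, "jaw": 20}, {"offset": [0, 0, 0], "spin": 7, "jaw": 20}, {"offset": [0, 0, 0], "spin": 6, "jaw": 20}, {"offset": [0, 0, 0], "spin": 2.7, "jaw": 20}, {"offset": [0, 0, 0], "spin": 0, "jaw": 20}]'

```text
clock: 7.7
eef_pos: [507.0, 93.3, 179.0]
eef_rot: [3.141, 0.001, -0.01]
wrist_force: [-0.1, -0.1, -1.4]
finger_gap: 33.8
```

```bash
python3 go.py 507.2 93 118 -0.5; python3 - <<'E'
from h import *
o=[]
for n in("top","side"):
    im=eyes.camera(n)["color"]
    o.append(cv2.resize(im[140:260,100:280] if n=="top" else im[110:230,190:370],None,fx=2.2,fy=4*.55,interpolation=cv2.INTER_CUBIC))
cv2.imwrite("pics/h1.png",np.hstack(o))
E
```

```text
clock 7.7 shift [ 0.3  0.3 61. ] spin -0.1 gap 33.8 F [-0.1 -0.1 -1.4] rot [ 3.141e+00  1.000e-03 -1.000e-02] q6 1.69
```

View pics/h1.png

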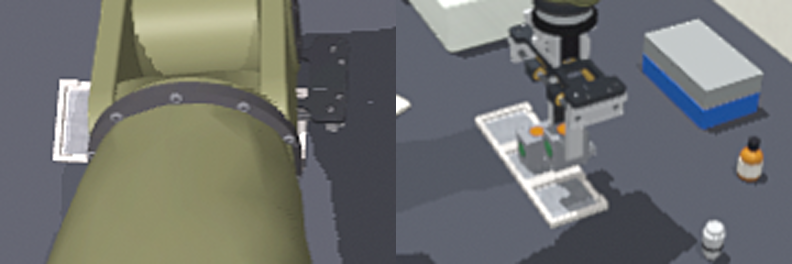

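The held cube is square above the right pocket (right half of the picture, about (555,150)). Lower it, release and lift.

>>> drive_tool --rows '[{"offset": [0, 0, 12], "spin": 0, "jaw": 20}, {"offset": [0, 0, 18], "spin": 0, "jaw": 20}, {"offset": [0, 0, 14], "spin": 0, "jaw": 20}, {"offset": [0, 0, 8], "spin": 0, "jaw": 20}, {"offset": [0, 0, 4], "spin": 0, "jaw": 20}, {"offset": [0, 0, 2], "spin": 0, "jaw": 20}, {"offset": [0, 0, 1.5], "spin": 0, "jaw": 20}, {"offset": [0, 0, 1], "spin": 0, "jaw": 20}, {"offset": [0, 0, 0.5], "spin": 0, "jaw": 20}, {"offset": [0, 0, 0], "spin": 0, "jaw": 20}]'

```text
clock: 8.8
eef_pos: [507.3, 93.0, 118.8]
eef_rot: [-3.142, -0.0, -0.009]
wrist_force: [0.5, -0.2, -2.1]
finger_gap: 33.5
```

>>> drive_tool --rows '[{"offset": [0, 0, 0], "spin": 0, "jaw": 40}, {"offset": [0, 0, 0], "spin": 0, "jaw": 60}, {"offset": [0, 0, 0], "spin": 0, "jaw": 60}, {"offset": [0, 0, 0], "spin": 0, "jaw": 60}, {"offset": [0, 0, 0], "spin": 0, "jaw": 60}, {"offset": [0, 0, -10], "spin": 0, "jaw": 60}, {"offset": [0, 0, -20], "spin": 0, "jaw": 60}, {"offset": [0, 0, -25], "spin": 0, "jaw": 60}, {"offset": [0, 0, -25], "spin": 0, "jaw": 60}, {"offset": [0, 0, -20], "spin": 0, "jaw": 60}, {"offset": [0, 0, 0], "spin": 0, "jaw": 94}]'

```text
clock: 9.9
eef_pos: [508.0, 93.1, 221.8]
eef_rot: [-3.141, -0.005, -0.009]
wrist_force: [1.1, 0.3, -0.4]
finger_gap: 65.0
```

```bash
python3 go.py 454.5 -275.2 220 44.8
```

```text
clock 9.9 shift [-50.  368.8   1.3] spin -45.3 gap 65.0 F [ 1.1  0.3 -0.4] rot [-3.141 -0.005 -0.009] q6 1.69
```

>>> drive_tool --rows '[{"offset": [-2, 12, 0], "spin": 0, "jaw": 94}, {"offset": [-3, 22, 0], "spin": 0, "jaw": 94}, {"offset": [-4, 30, 0], "spin": 0, "jaw": 94}, {"offset": [-4, 32, 0], "spin": 0, "jaw": 94}, {"offset": [-4, 32, 0], "spin": 0, "jaw": 94}, {"offset": [-4, 32, 0], "spin": 0, "jaw": 94}, {"offset": [-4, 32, 0], "spin": 0, "jaw": 94}, {"offset": [-4, 32, 0], "spin": 0, "jaw": 94}, {"offset": [-4, 32, 0], "spin": 0, "jaw": 94}, {"offset": [-4, 32, 0], "spin": 0, "jaw": 94}, {"offset": [-4, 30, 0], "spin": 0, "jaw": 94}, {"offset": [-4, 25, 0], "spin": 0, "jaw": 94}, {"offset": [-3, 18, 0], "spin": 0, "jaw": 94}, {"offset": [-2, 8, 0], "spin": 0, "jaw": 94}, {"offset": [0, 0, 0], "spin": -7.5, "jaw": 94}, {"offset": [0, 0, 0], "spin": -8, "jaw": 94}, {"offset": [0, 0, 0], "spin": -8, "jaw": 94}, {"offset": [0, 0, 0], "spin": -8, "jaw": 94}, {"offset": [0, 0, 0], "spin": -8, "jaw": 94}, {"offset": [0, 0, 0], "spin": -5.8, "jaw": 94}]'

```text
clock: 11.9
eef_pos: [453.3, -275.1, 217.8]
eef_rot: [-3.14, 0.0, 0.787]
wrist_force: [-1.0, -0.1, 0.4]
finger_gap: 93.9
```

```bash
python3 - <<'E'
from m import *
for n in("top","side"):
    c=eyes.camera(n); [print(n,r) for r in rects(cloud(c)) if r[1]<60]
    if n=="side": cv2.imwrite("pics/p1.png",cv2.resize(c["color"][120:330,190:420],None,fx=2.5,fy=2.5,interpolation=cv2.INTER_CUBIC))
E
python3 go.py 454.5 -275.2 114.5 44.8
```

```text
top ([597.5, -262.9, 48.7], 48.2, 35.9, 43.3, [383.0, 158.0])
top ([507.5, 178.6, 51.8], 48.1, 35.0, 1.4, [177.0, 192.0])
top ([507.5, 92.2, 51.9], 48.0, 32.2, 1.9, [218.0, 193.0])
top ([345.2, -180.6, 49.2], 35.3, 35.0, 82.6, [346.0, 274.0])
side ([504.7, 177.7, 50.1], 48.8, 38.6, 2.3, [253.0, 172.0])
side ([505.5, 92.5, 50.1], 49.1, 38.2, 0.5, [267.0, 188.0])
side ([595.8, -262.4, 49.1], 51.7, 34.2, 44.2, [369.0, 263.0])
side ([344.8, -180.8, 49.7], 36.7, 31.9, 81.1, [260.0, 278.0])
side ([453.5, -275.0, 49.1], 49.6, 34.3, 45.4, [322.0, 290.0])
side ([476.8, -389.5, 49.0], 49.2, 32.4, 28.4, [361.0, 325.0])
clock 12.0 shift [  0.8   1.  103.4] spin 0.1 gap 94.2 F [ 0.2 -0.7  0.2] rot [-3.14   0.     0.783] q6 0.17
```

View pics/p1.png

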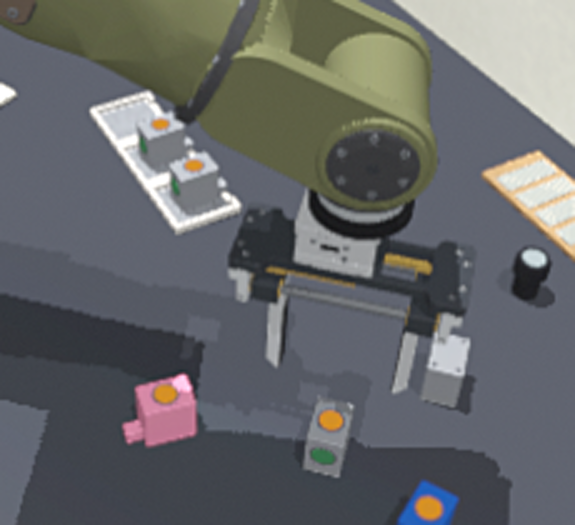

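The first cube now stands in the right pocket at (507, 92), square, beside the stored one. The grey second cube at (327,435) lies between the open fingers.

>>> drive_tool --rows '[{"offset": [0, 1, 20], "spin": 0, "jaw": 94}, {"offset": [0, 0, 30], "spin": 0, "jaw": 94}, {"offset": [0, 0, 24], "spin": 0, "jaw": 94}, {"offset": [0, 0, 16], "spin": 0, "jaw": 94}, {"offset": [0, 0, 9], "spin": 0, "jaw": 94}, {"offset": [0, 0, 4], "spin": 0, "jaw": 94}, {"offset": [0, 0, 0], "spin": 0, "jaw": 94}, {"offset": [0, 0, 0], "spin": 0, "jaw": 40}, {"offset": [0, 0, 0], "spin": 0, "jaw": 40}, {"offset": [0, 0, 0], "spin": 0, "jaw": 40}, {"offset": [0, 0, 0], "spin": 0, "jaw": 40}, {"offset": [0, 0, 0], "spin": 0, "jaw": 40}, {"offset": [0, 0, 0], "spin": 0, "jaw": 20}, {"offset": [0, 0, 0], "spin": 0, "jaw": 20}, {"offset": [0, 0, 0], "spin": 0, "jaw": 20}, {"offset": [0, 0, 0], "spin": 0, "jaw": 20}]' --force 25

```text
clock: 13.6
eef_pos: [454.4, -276.2, 115.6]
eef_rot: [-3.142, 0.0, 0.781]
wrist_force: [0.4, 0.6, -0.5]
finger_gap: 33.8
```

```bash
python3 go.py 507.5 263 220 -0.5
```

```text
clock 13.6 shift [ 417.3 -345.5 -104.4] spin 45.3 gap 33.8 F [ 0.4  0.6 -0.5] rot [-3.142  0.     0.781] q6 0.17
```

Gap is 33.8 mm, so cube B is gripped. Lift it high enough to clear the stored cubes, then cross to the left pocket.

>>> drive_tool --rows '[{"offset": [0, 0, -8], "spin": 0, "jaw": 20}, {"offset": [0, 0, -18], "spin": 0, "jaw": 20}, {"offset": [0, 0, -24], "spin": 0, "jaw": 20}, {"offset": [0, 0, -24], "spin": 0, "jaw": 20}, {"offset": [0, 0, -20], "spin": 0, "jaw": 20}, {"offset": [0, 0, -10], "spin": 0, "jaw": 20}, {"offset": [0, 0, 0], "spin": 0, "jaw": 20}]'

```text
clock: 14.3
eef_pos: [454.7, -276.4, 220.9]
eef_rot: [3.139, -0.0, 0.781]
wrist_force: [0.5, 0.0, -1.2]
finger_gap: 34.0
```

>>> drive_tool --rows '[{"offset": [8.5, -7, 0], "spin": 0, "jaw": 20}, {"offset": [17, -14, 0], "spin": 0, "jaw": 20}, {"offset": [23, -19, 0], "spin": 0, "jaw": 20}, {"offset": [23, -19, 0], "spin": 0, "jaw": 20}, {"offset": [23, -19, 0], "spin": 0, "jaw": 20}, {"offset": [23, -19, 0], "spin": 0, "jaw": 20}, {"offset": [23, -19, 0], "spin": 0, "jaw": 20}, {"offset": [23, -19, 0], "spin": 0, "jaw": 20}, {"offset": [23, -19, 0], "spin": 0, "jaw": 20}, {"offset": [23, -19, 0], "spin": 0, "jaw": 20}, {"offset": [23, -19, 0], "spin": 0, "jaw": 20}, {"offset": [23, -19, 0], "spin": 0, "jaw": 20}, {"offset": [23, -19, 0], "spin": 0, "jaw": 20}, {"offset": [23, -19, 0], "spin": 0, "jaw": 20}, {"offset": [23, -19, 0], "spin": 0, "jaw": 20}, {"offset": [23, -19, 0], "spin": 0, "jaw": 20}, {"offset": [23, -19, 0], "spin": 0, "jaw": 20}, {"offset": [23, -19, 0], "spin": 0, "jaw": 20}, {"offset": [16, -13, 0], "spin": 0, "jaw": 20}, {"offset": [7.5, -7, 0], "spin": 0, "jaw": 20}]'

```text
clock: 16.3
eef_pos: [506.7, 264.2, 218.2]
eef_rot: [-3.141, 0.002, 0.783]
wrist_force: [-0.4, -0.4, -2.3]
finger_gap: 33.8
```

>>> drive_tool --rows '[{"offset": [0, 0, 0], "spin": 4, "jaw": 20}, {"offset": [0, 0, 0], "spin": 7.5, "jaw": 20}, {"offset": [0, 0, 0], "spin": 8, "jaw": 20}, {"offset": [0, 0, 0], "spin": 8, "jaw": 20}, {"offset": [0, 0, 0], "spin": 8, "jaw": 20}, {"offset": [0, 0, 0], "spin": 6.5, "jaw": 20}, {"offset": [0, 0, 0], "spin": 3.3, "jaw": 20}, {"offset": [0, 0, 0], "spin": 0, "jaw": 20}]'

```text
clock: 17.1
eef_pos: [507.2, 262.1, 218.9]
eef_rot: [3.141, 0.001, -0.011]
wrist_force: [0.1, -0.7, -1.4]
finger_gap: 34.0
```

```bash
python3 go.py 507.5 263 119 -0.5
```

```text
clock 17.1 shift [ 0.4 -1.  99.9] spin -0.1 gap 34.0 F [ 0.1 -0.7 -1.4] rot [ 3.141e+00  1.000e-03 -1.100e-02] q6 1.99
```

>>> drive_tool --rows '[{"offset": [0, -1, 12], "spin": 0, "jaw": 20}, {"offset": [0, 0, 20], "spin": 0, "jaw": 20}, {"offset": [0, 0, 24], "spin": 0, "jaw": 20}, {"offset": [0, 0, 18], "spin": 0, "jaw": 20}, {"offset": [0, 0, 12], "spin": 0, "jaw": 20}, {"offset": [0, 0, 6], "spin": 0, "jaw": 20}, {"offset": [0, 0, 3], "spin": 0, "jaw": 20}, {"offset": [0, 0, 2], "spin": 0, "jaw": 20}, {"offset": [0, 0, 1.5], "spin": 0, "jaw": 20}, {"offset": [0, 0, 1], "spin": 0, "jaw": 20}, {"offset": [0, 0, 0.5], "spin": 0, "jaw": 20}, {"offset": [0, 0, 0], "spin": 0, "jaw": 20}]'

```text
clock: 18.3
eef_pos: [507.7, 263.4, 119.8]
eef_rot: [-3.142, -0.0, -0.009]
wrist_force: [-0.0, 0.2, -1.2]
finger_gap: 33.8
```

>>> drive_tool --rows '[{"offset": [0, 0, 0], "spin": 0, "jaw": 40}, {"offset": [0, 0, 0], "spin": 0, "jaw": 60}, {"offset": [0, 0, 0], "spin": 0, "jaw": 60}, {"offset": [0, 0, 0], "spin": 0, "jaw": 60}, {"offset": [0, 0, 0], "spin": 0, "jaw": 60}, {"offset": [0, 0, -10], "spin": 0, "jaw": 60}, {"offset": [0, 0, -20], "spin": 0, "jaw": 60}, {"offset": [0, 0, -25], "spin": 0, "jaw": 60}, {"offset": [0, 0, -25], "spin": 0, "jaw": 60}, {"offset": [0, 0, -20], "spin": 0, "jaw": 60}, {"offset": [0, 30, 0], "spin": 0, "jaw": 60}, {"offset": [0, 40, 0], "spin": 0, "jaw": 60}, {"offset": [0, 45, 0], "spin": 0, "jaw": 60}, {"offset": [0, 45, 0], "spin": 0, "jaw": 60}, {"offset": [0, 45, 0], "spin": 0, "jaw": 60}, {"offset": [0, 45, 0], "spin": 0, "jaw": 60}, {"offset": [0, 45, 0], "spin": 0, "jaw": 60}, {"offset": [0, 45, 0], "spin": 0, "jaw": 60}, {"offset": [0, 30, 0], "spin": 0, "jaw": 60}, {"offset": [0, 10, 0], "spin": 0, "jaw": 60}]'

```text
clock: 20.3
eef_pos: [503.8, -119.0, 220.4]
eef_rot: [3.141, -0.001, -0.012]
wrist_force: [-0.2, -0.0, -0.2]
finger_gap: 60.2
```

```bash
python3 - <<'E'
from m import *
o=[]
for n in("top","side"):
    c=eyes.camera(n); [print(n,r) for r in rects(cloud(c)) if r[1]<60]
    im=c["color"]; o.append(cv2.resize(im[160:230,110:260] if n=="top" else im[130:250,200:350],(390,300),interpolation=cv2.INTER_CUBIC))
cv2.imwrite("pics/f1.png",np.hstack(o))
E
```

```text
top ([509.2, 262.2, 51.6], 48.8, 37.1, -0.2, [138.0, 191.0])
top ([507.7, 178.5, 51.8], 48.7, 34.5, 0.5, [177.0, 192.0])
top ([507.6, 92.3, 51.9], 48.5, 32.0, 0.9, [218.0, 193.0])
top ([478.4, -388.8, 48.9], 48.0, 34.9, 27.2, [441.0, 213.0])
side ([505.5, 262.3, 50.1], 49.2, 38.0, 2.2, [242.0, 157.0])
side ([505.4, 179.0, 49.9], 49.1, 38.5, 0.5, [254.0, 172.0])
side ([504.8, 90.7, 50.3], 50.5, 41.1, 1.5, [267.0, 188.0])
side ([596.4, -261.8, 49.1], 52.1, 34.3, 43.6, [369.0, 262.0])
side ([344.2, -180.6, 49.6], 35.9, 33.9, 77.7, [259.0, 278.0])
side ([476.7, -389.3, 48.9], 49.4, 32.6, 28.7, [361.0, 325.0])
```

View pics/f1.png

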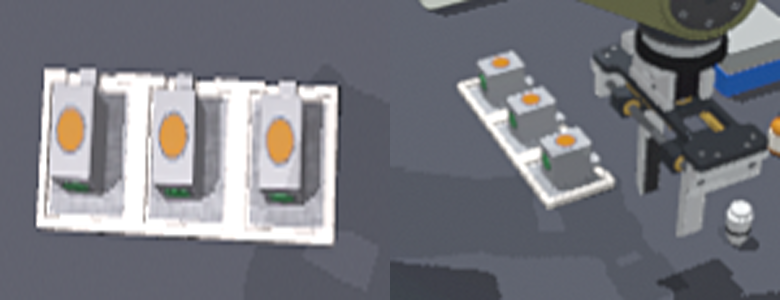

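All three cubes stand in the tray with their tabs out through the notches (left half of the picture, tabs at (88,75), (185,80) and (288,87)). The gripper is clear of everything.

```bash
python3 -c "
from cell import manip
print(manip.sign_off())"
```

```text
the job is handed in; nothing more can be done
None
```

Both grey tabbed cubes are now in the tray's two end pockets, and I handed the job in at about 20 s on the robot's clock. The sign-off gives no verdict, so these are my own last checks:

- **Right pocket:** the cube measures about (507, 92) mm against a pocket centre of (507, 93).
- **Left pocket:** the cube measures about (508, 262) mm against a pocket centre of (508, 263).
- **Both cubes:** they are within about 2° of square, and their tops sit at the same height as the stored cube's (about 50 to 52 mm). The last picture shows both tabs out through their notches.
- **Things to leave alone:** the stored cube and the plain block were measured where they started, within about 1 mm. The wrist-force readings I took stayed under about 3 N, but they were only taken at the end of each move.
- **Disagreements:** the side camera reads x about 2 to 4 mm lower than the top camera, well inside the 16 mm allowed. The plain block was missing from the top camera's last list, probably hidden by the arm, so its final position comes from the side camera only.

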